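# Lock the pulley-post clamp of the pay-out stand

### The arm

A 6-joint arm with a two-finger parallel gripper is mounted at the origin on the work surface. World frame = base frame: x ahead of the robot, y to its left, z up, the work surface at z = 0. Lengths are in mm, angles in rad, forces in N, time in s.
With the tool pointing down it reaches from about 300 to 775 mm from the base axis. Payload 14.6 kg.
Tool frame: the origin (TCP) lies at the centre of the arm's flange, where the gripper is bolted on; the fingertips stand 199 mm ahead of it and the grasp point (between the pads) lies 180 mm ahead of it; z points along the fingers, x is the direction in which the jaws open and shut, and the axes are right-handed (so a half turn about z gives the same grasp; the last joint's range is limited). The gripper opens to 94 mm and grips with 3 to 60 N. Pads are 16 mm wide; open, the fingers measure 119 mm over their backs; the gripper's body (75 mm by 177 mm) begins 78 mm behind the grasp point.
Start: joints at [-1.338, 0.3, 1.521, -0, 1.321, -0.067], TCP at [162.424, -525.461, 404.646] pointing down, gripper open.
Joint ranges: [-3.03, 3.03], [-0.79, 2.21], [0.23, 2.52], [-1.04, 4.18], [0, 3.07], [-2.55, 2.55]. Speed limits (rad/s): [2.22, 2.22, 2.57, 3.14, 3.14, 3.14].

### API

Orientations are given as a unit quaternion [x, y, z, w].
In Python, from station import env, get_image, cut_out, landmark_of gives the robot as it stands. The module is installed in compiled form; this text tells all that it offers.
- The arm moves only by the tool servo_tool, never from a script. Its argument "deltas" is a list that holds one entry, the list of rows, each a list of 7 numbers: the turn, a rotation vector about the world's x, y, z in degrees, then the shift along the world's x, y, z in cm, then the closure, from -1 (fully open) to 1 (shut), so that 0 is half open. A call has 1 to 20 rows; each row shifts and turns the commanded pose from where the row before left it; what a row does not reach is not made up. A row lasts 1/12 s, in which the tool goes at most 41.7 mm and 7.16 degrees, less where a joint would pass 70% of its speed; a pose out of reach is approached as far as the arm can. A call is refused whole if a number of a shift passes 4.17 or a number of a turn 7.16, either way. A call with a gripper value outside its range is refused whole. The fingers move at their own pace and stop on an object; "squeeze" is the grip in N (left out, the last holds). Time passes only in rows, so rows that do not move let the fingers close. It gives the time, the measured TCP pose, the force and the opening at its end, in the units of the state.
- env.read_state(): the state, without advancing time (a new reading comes with each control period).
- get_image(name): name is "scene" or "top" or "wrist"; returns a dict with "img" (384x512x3 uint8, red, green, blue), "intrinsics" (3x3 intrinsics, pixels), "camera_from_world" (4x4, takes a point from world to camera coordinates). Camera axes: x right, y up, looking along -z (the intrinsics and any distortion apply to the point x, -y, -z); pixel columns grow to the right and rows downward; lengths in mm; the calibration is good to about 2 mm. A picture is of the moment at which its call begins. There is no depth.
- env.hand_in(): hands the job in, once; it reports no verdict.
Trained networks look in a picture, given as the dict that the camera call returned (one of the last four; its "shot" number tells which), for a name from the list of things; names that differ only in an ending like _2 or _b are one class to them, and where a whole thing is asked for, a point or a joint stands for the part that bears it (a point fixed in the world has none). Each returns a list of dicts, best first, with "confidence" (0 to 1); they miss things now and then, are a little off and sometimes report something else, mostly with a low value. They report only what shows in the picture. A call takes as long as a camera call.
- cut_out(picture, target): "region" (384x512 bool, what is visible of it).
- landmark_of(picture, target): "position" ([x, y, z] in mm, in world coordinates, good to about 4 mm: a listed point, or the origin of a listed thing).
The state is a dict: "clock": time; "joint_pos": joint angles; "joint_vel": joint speeds; "effort": joint torques, N m; "tcp_pos": TCP position; "ee_rot": TCP orientation; "force": force on the tool from outside, world axes, zero at the start; "ft_torque": the same for the moment, N m; "grip_width": opening from 0.0 (shut) to 1.0 (fully open).
Only numpy, scipy, OpenCV 4.12 (cv2) and the standard library are available. Lean on these libraries where they do the work, as an engineer would, in place of code of your own. Each camera call takes 0.05 s, during which the arm holds its last target. There are 200 camera calls.

### The job

The post clamp on the wire pay-out stand is loose and its quick-release lever stands open. Do up the wing nut on the other side clockwise (near wing pressed down) until it is just firmly snug, so that the lever meets firm resistance as soon as it is swung, then swing the lever round fully home so that it stays shut and the clamp is tight. Force neither the nut nor the lever, and leave the things lying around the stand where they are.

Things in the scene. Friction and masses are not known exactly. Their poses are not given: they have to be found in the camera images.
- stand: Fixed steel pay-out stand; -x faces the robot, give or take its yaw. Origin on the table right under the clamp's skewer rod, which runs along the stand's y at height 100 mm. Base plate 10 mm thick, x -60 to +190, y -65 to +65. Clamp ears: x -13 to +33, y within +-31, heights 85 to 115. Wing nut at the +y end, cam lever at the -y end.
- post_top (a point): Top of the post, height 140 mm, at (50, 0) mm of the stand: 30 mm post in a 40 mm tube with the split clamp collar (54 mm diameter, heights 85 to 115 mm). A bar with a 60 mm guide pulley (heights 109 to 138 mm) runs from it to x = +185.
- nut_center (a point): Centre of the wing nut on the skewer axis, at (0, 52, 100) mm of the stand. Hub 24 mm in diameter, y 32 to 62 mm. Two opposite wings, 10 mm square in section (y 47 to 57 mm), end in round knobs of 16 mm diameter centred 40 mm from the axis.
- nut (a joint): Wing nut angle, rad. 0: wings level along the stand's x. Grows as it is tightened, clockwise seen from its own (+y) end: the near (-x) wing goes down; at value q that wing slopes up by -q. Starts at -0.9 to -0.7, stops at 1.6. Turns freely (1 to 2 N at the wing) for 0.2 to 1.5 rad, different each time and not to be seen, until its face meets the clamp; stays within 0.1 rad of where it is left.
- wing_tip (a point): Centre of the knob on the near (-x) wing, 40 mm from the nut axis. Once the nut meets the clamp, the push at 35 mm radius rises by about 2 N per 0.04 rad. Just right is about 6 to 15 N there; over 25 N is forcing it.
- lever_pivot (a point): The cam lever's upright pivot axis, at (0, -42, 100) mm of the stand. The lever is a bar 8 mm thick and 18 mm tall (heights 91 to 109 mm), 96 mm long from the pivot, with a 22 mm round cam head.
- lever_tip (a point): Centre of the lever's round end (12 mm diameter, 20 mm tall), 90 mm from the pivot, at height 100 mm. Once the nut is snug, the push needed 70 mm from the pivot grows to 8 to 14 N near 0.9 rad and fades towards 1.7; over 25 N is forcing it.
- lever (a joint): Lever angle, rad, in the horizontal plane, growing counter-clockwise from above as it closes. 0 fully open (points 1.9 rad clockwise of the stand's +x: out to -y, a little to -x); 1.9 fully home (along the stand's +x, beside the collar). Starts at 0 to 0.15. The cam goes over centre at 1.7 rad and then stays home by itself.
- screwdriver: Bystander: screwdriver 190 mm long, lying at the stand's +y side.
- carton: Bystander: cardboard carton 90 x 60 x 45 mm on the -y side, beyond the lever's end.
- tape: Bystander: black tape ring 70 mm in diameter, 19 mm high, lying at the +y side.
- jar: Bystander: clear jar 56 mm in diameter, 70 mm high, on the -y side.
- face (a joint): Angle of the nut's hidden bearing face, rad: the same as the nut's. The load that this face carries is the clamp load: 0 when loose, 30 to 37 N wanted with the lever home.

How it is judged:
By the outcome, as a careful person would: the job done as asked, in the order asked, and still so for the second after the job is handed in, with the robot touching nothing.
It also fails if it takes over 61 s, if anything falls off the work surface, if the arm or the gripper's body presses on something with over 40 N, if the wrist force passes 120 N, or if a joint passes its speed limit or range.

## Working session

There is one attempt and no reset: what is moved stays moved. The work goes in short steps, Python scripts to look and compute and a tool call to move; the robot and the scene stay as the last step left them, time stands still between calls to the robot, and variables do not carry over. Pictures are saved under pics/ and viewed, about 8 in all and at most 12, crops included, and the job is handed in when it is done.

Besides the shell and the picture viewer there is one more tool, called after "Request:" by a JSON object that holds its "api" and its "payload", one argument or row to a line. servo_tool: Moves the arm, as the interface text tells. Its arguments: {"type":"object","properties":{"deltas":{"type":"array","items":{"type":"array","items":{"type":"array","items":{"type":"number"}}}},"squeeze":{"type":"number"}},"required":["deltas"]}

```bash
mkdir -p pics; cat > h.py <<'E'
import numpy as np,cv2
from station import env,get_image,cut_out,landmark_of
def save(p,n): cv2.imwrite('pics/'+n,cv2.cvtColor(p['img'],cv2.COLOR_RGB2BGR))
def proj(p,P):
    P=np.atleast_2d(P);c=(np.c_[P,np.ones(len(P))]@p['camera_from_world'].T)[:,:3]
    q=np.c_[c[:,0],-c[:,1],-c[:,2]]@np.array(p['intrinsics']).T
    return q[:,:2]/q[:,2:]
E
python3 - <<'E'
from h import *
s=env.read_state();print({k:np.round(v,3) for k,v in s.items()})
ims=[]
for n in ['scene','top','wrist']:
    p=get_image(n);ims.append(p['img'])
    for t in ['stand','post_top','nut_center','wing_tip','lever_pivot','lever_tip','screwdriver','carton','tape','jar']:
        r=landmark_of(p,t)
        print(n,t,[(np.round(x['position']),round(x['confidence'],2)) for x in r[:2]])
a=np.hstack(ims[:2]);cv2.imwrite('pics/a.png',cv2.cvtColor(cv2.resize(a,(800,300)),cv2.COLOR_RGB2BGR))
E
```

```text
{'clock': np.float64(0.0), 'joint_pos': array([-1.338,  0.3  ,  1.522, -0.   ,  1.321, -0.067]), 'joint_vel': array([-0.002,  0.   ,  0.001, -0.   , -0.001, -0.   ]), 'effort': array([ 2.0000e-03, -5.3180e+01, -3.5273e+01,  7.1000e-02,  2.4000e-02,
       -0.0000e+00]), 'tcp_pos': array([ 162.415, -525.437,  404.07 ]), 'ee_rot': array([ 0.805, -0.594, -0.   , -0.   ]), 'force': array([-0.175,  0.132, -0.957]), 'ft_torque': array([-0.032, -0.022,  0.017]), 'grip_width': np.float64(0.999)}
scene stand [(array([550., -24.,  -2.]), 0.88)]
scene post_top [(array([598., -22., 136.]), 0.7)]
scene nut_center [(array([550.,  26., 106.]), 0.73)]
scene wing_tip [(array([521.,  25., 125.]), 0.86)]
scene lever_pivot [(array([554., -68.,  97.]), 0.6), (array([ 692., -259.,    4.]), 0.31)]
scene lever_tip [(array([ 527., -154.,  100.]), 0.65)]
scene screwdriver [(array([558., 162.,   1.]), 0.64), (array([642., 101.,   2.]), 0.54)]
scene carton [(array([ 694., -260.,    2.]), 0.96)]
scene tape [(array([643., 106.,   2.]), 0.7)]
scene jar [(array([ 571., -274.,   -4.]), 0.71)]
top stand []
top post_top [(array([599., -26., 139.]), 0.82)]
top nut_center [(array([550.,  26., 102.]), 0.65), (array([649., 108.,   1.]), 0.23)]
top wing_tip [(array([519.,  24., 130.]), 0.61)]
top lever_pivot [(array([553., -67.,  97.]), 0.65)]
top lever_tip [(array([ 522., -152.,  102.]), 0.87)]
top screwdriver [(array([645., 108.,   0.]), 0.63)]
top carton [(array([ 692., -265.,    1.]), 0.87)]
top tape [(array([646., 110.,   0.]), 0.91)]
top jar [(array([ 568., -272.,   -2.]), 0.65)]
wrist stand []
wrist post_top []
wrist nut_center []
wrist wing_tip []
wrist lever_pivot []
wrist lever_tip []
wrist screwdriver []
wrist carton []
wrist tape []
wrist jar []
```

View pics/a.png

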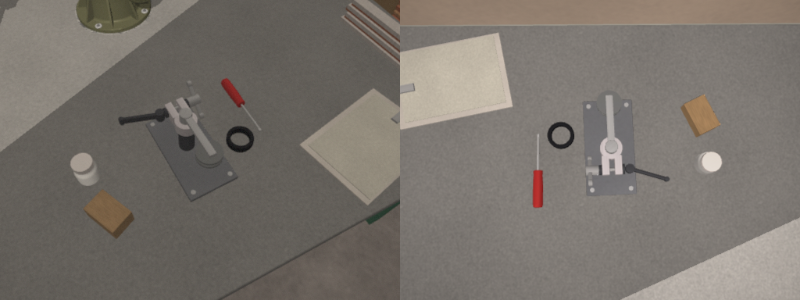

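The picture shows the stand with +x up in the top view. The lever points out to -y at about (665,178), the nut is on the left at about (592,172), and the bystanders are well clear. The landmarks agree: origin about (551,-25), yaw near 0, nut q about -0.72 and lever about 0. I'll move above the near wing with the gripper shut.

Request:
{"api": "servo_tool", "payload": {
  "deltas": [
    [[0,0,-0.85,1.8,2.75,0,1],[0,0,-0.85,1.8,2.75,0,1],[0,0,-0.85,1.8,2.75,0,1],[0,0,-0.85,1.8,2.75,0,1],[0,0,-0.85,1.8,2.75,0,1],[0,0,-0.85,1.8,2.75,0,1],[0,0,-0.85,1.8,2.75,0,1],[0,0,-0.85,1.8,2.75,0,1],[0,0,-0.85,1.8,2.75,0,1],[0,0,-0.85,1.8,2.75,0,1],[0,0,-0.85,1.8,2.75,0,1],[0,0,-0.85,1.8,2.75,0,1],[0,0,-0.85,1.8,2.75,0,1],[0,0,-0.85,1.8,2.75,0,1],[0,0,-0.85,1.8,2.75,0,1],[0,0,-0.85,1.8,2.75,0,1],[0,0,-0.85,1.8,2.75,0,1],[0,0,-0.85,1.8,2.75,0,1],[0,0,-0.85,1.8,2.75,0,1],[0,0,-0.85,1.8,2.75,0,1]]
  ],
  "squeeze": 20
}}

```text
clock: 3.32
tcp_pos: [523.0, 26.2, 404.7]
ee_rot: [0.708, -0.706, 0.0, -0.0]
force: [0.2, -1.3, -0.3]
grip_width: 0.003
```

```bash
python3 - <<'E'
from h import *
s=env.read_state();print({k:np.round(s[k],3) for k in ['clock','joint_pos','tcp_pos','ee_rot','force','grip_width']})
for n in ['top','wrist']:
    p=get_image(n)
    for t in ['nut_center','wing_tip','lever_pivot','lever_tip','post_top']:
        print(n,t,[(np.round(x['position'],1),round(x['confidence'],2)) for x in landmark_of(p,t)[:1]])
    if n=='top':
        r=cut_out(p,'stand')
        if r: print(r[0]['region'].sum())
        O=np.array([551,-25.5,0]);y=0.02;R=np.array([[np.cos(y),-np.sin(y),0],[np.sin(y),np.cos(y),0],[0,0,1]])
        b=proj(p,(R@np.array([[-60,-65,10],[190,-65,10],[190,65,10],[-60,65,10]]).T).T+O)
        im=p['img'].copy();cv2.polylines(im,[np.round(b*8).astype(int)],True,(255,0,0),1,cv2.LINE_AA,3)
        x0,y0=b.min(0).astype(int)-25;x1,y1=b.max(0).astype(int)+25
        A=cv2.resize(im[y0:y1,x0:x1],None,fx=3,fy=3)
    B=p['img']
A=cv2.resize(A,(int(A.shape[1]*384/A.shape[0]),384))
o=np.hstack([A,B]);print(o.shape);o=cv2.resize(o,None,fx=min(1,800/o.shape[1]),fy=min(1,800/o.shape[1]));cv2.imwrite('pics/b.png',o[:,:,::-1])
E
```

```text
{'clock': np.float64(3.317), 'joint_pos': array([-0.02 ,  0.241,  1.595, -0.   ,  1.305,  1.548]), 'tcp_pos': array([523.045,  26.185, 404.725]), 'ee_rot': array([ 0.708, -0.706,  0.   , -0.   ]), 'force': array([ 0.16 , -1.346, -0.337]), 'grip_width': np.float64(0.003)}
top nut_center []
top wing_tip []
top lever_pivot []
top lever_tip [(array([ 522.7, -152. ,  100.5]), 0.46)]
top post_top [(array([600.6, -23.5, 138.8]), 0.85)]
3990
wrist nut_center [(array([546.3,  25.6, 102.9]), 0.79)]
wrist wing_tip [(array([525.6,  22.3, 128.9]), 0.86)]
wrist lever_pivot [(array([549.6, -66.6, 102.9]), 0.7)]
wrist lever_tip [(array([ 526.7, -154.5,   99.2]), 0.55)]
wrist post_top [(array([597.8, -22.1, 145.2]), 0.94)]
(384, 773, 3)
```

View pics/b.png

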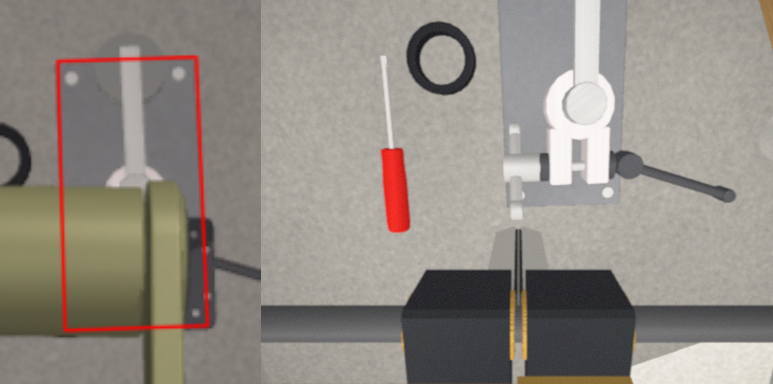

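The plate outline fits the top image to within a few mm, and the wrist view shows the fingertips at (518,232) in line with the near wing at (516,210). I'll go down onto the knob.

Request:
{"api": "servo_tool", "payload": {
  "deltas": [
    [[0,0,0,0,0,-2.0,1],[0,0,0,0,0,-2.0,1],[0,0,0,0,0,-2.0,1],[0,0,0,0,0,-0.5,1],[0,0,0,0,0,0,1],[0,0,0,0,0,0,1]]
  ]
}}

```text
clock: 4.47
tcp_pos: [522.6, 24.4, 340.5]
ee_rot: [0.708, -0.706, 0.0, -0.0]
force: [0.5, 0.1, 0.7]
grip_width: 0.005
```

Request:
{"api": "servo_tool", "payload": {
  "deltas": [
    [[0,0,0,-0.1,0,-0.4,1],[0,0,0,-0.1,0,-0.4,1],[0,0,0,0,0,0,1],[0,0,0,0,0,0,1]]
  ]
}}

```text
clock: 4.8
tcp_pos: [520.3, 24.5, 332.0]
ee_rot: [0.708, -0.706, 0.0, -0.0]
force: [-0.3, -0.1, 0.4]
grip_width: 0.005
```

Request:
{"api": "servo_tool", "payload": {
  "deltas": [
    [[0,0,0,-0.1,0,-0.2,1],[0,0,0,-0.1,0,-0.2,1],[0,0,0,0,0,0,1],[0,0,0,0,0,0,1]]
  ]
}}

```text
clock: 5.13
tcp_pos: [518.4, 24.5, 327.7]
ee_rot: [0.708, -0.706, 0.0, -0.0]
force: [-0.1, 0.0, -0.7]
grip_width: 0.002
```

```bash
python3 - <<'E'
from h import *
for n in ['wrist','scene']:
    p=get_image(n)
    for t in ['nut_center','wing_tip']:
        print(n,t,[(np.round(x['position'],1),round(x['confidence'],2)) for x in landmark_of(p,t)[:1]])
    q=proj(p,[[550,26,100]])[0].astype(int)
    if n=='wrist': A=p['img']
    else:
        x,y=q;B=cv2.resize(p['img'][max(0,y-40):y+40,max(0,x-40):x+40],(384,384))
o=np.hstack([A,B]);o=cv2.resize(o,None,fx=.85,fy=.85);cv2.imwrite('pics/c.png',o[:,:,::-1])
E
```

```text
wrist nut_center []
wrist wing_tip []
scene nut_center [(array([552.6,  26. , 101.5]), 0.63)]
scene wing_tip [(array([517.3,  22.7, 120.8]), 0.7)]
```

View pics/c.png

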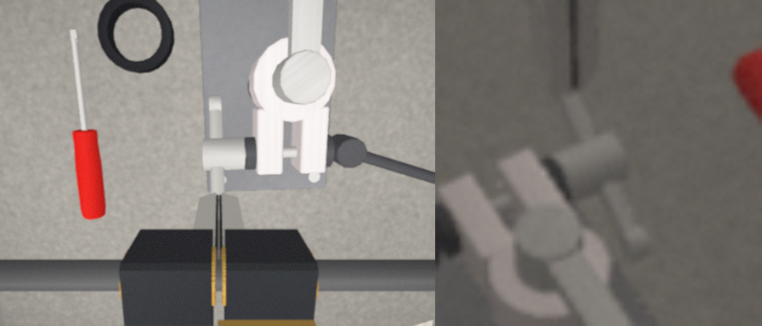

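The fingertip is on the knob at (573,95) in the right half, and the nut is now at about -0.55. I'll carry on down the arc in small steps.

Request:
{"api": "servo_tool", "payload": {
  "deltas": [
    [[0,0,0,-0.1,0,-0.2,1],[0,0,0,-0.05,0,-0.2,1],[0,0,0,0,0,0,1],[0,0,0,0,0,0,1]]
  ]
}}

```text
clock: 5.77
tcp_pos: [516.9, 24.5, 323.4]
ee_rot: [0.708, -0.706, -0.0, 0.0]
force: [0.1, 0.3, -0.0]
grip_width: 0.001
```

Request:
{"api": "servo_tool", "payload": {
  "deltas": [
    [[0,0,0,-0.05,0,-0.2,1],[0,0,0,-0.05,0,-0.2,1],[0,0,0,0,0,0,1],[0,0,0,0,0,0,1]]
  ]
}}

```text
clock: 6.1
tcp_pos: [515.7, 24.5, 319.6]
ee_rot: [0.708, -0.706, -0.0, 0.0]
force: [-4.0, -0.7, 4.8]
grip_width: 0.006
```

Request:
{"api": "servo_tool", "payload": {
  "deltas": [
    [[0,0,0,0,0,0,1],[0,0,0,0,0,0,1]]
  ]
}}

```text
clock: 6.27
tcp_pos: [515.8, 24.5, 319.6]
ee_rot: [0.708, -0.706, -0.0, 0.0]
force: [-3.4, -1.1, 3.9]
grip_width: 0.001
```

Request:
{"api": "servo_tool", "payload": {
  "deltas": [
    [[0,0,0,0,0,0,1]]
  ]
}}

```text
clock: 6.35
tcp_pos: [515.9, 24.5, 319.6]
ee_rot: [0.708, -0.706, -0.0, 0.0]
force: [-3.0, 0.8, 4.5]
grip_width: 0.006
```

```bash
python3 - <<'E'
from h import *
for n in ['scene','scene']:
    p=get_image(n)
    print([(np.round(x['position'],1),round(x['confidence'],2)) for x in landmark_of(p,'wing_tip')[:1]])
    s=env.read_state();print(s['force'],s['tcp_pos'],s['ft_torque'])
E
```

```text
[(array([511.5,  22.1, 113. ]), 0.59)]
[-3.80937117 -0.68546932  4.57800886] [515.89752807  24.54963353 319.65014988] [-0.05922323  0.78934591  0.03056943]
[(array([511.5,  21.5, 114.2]), 0.86)]
[-4.39987261 -0.99151804  5.30238471] [515.91976644  24.51957059 319.65627987] [-0.05016854  0.86447802  0.04747728]
```

Request:
{"api": "servo_tool", "payload": {
  "deltas": [
    [[0,0,0,-0.15,0,-0.1,1],[0,0,0,-0.1,0,-0.15,1],[0,0,0,0,0,0,1],[0,0,0,0,0,0,1],[0,0,0,0,0,0,1]]
  ]
}}

```text
clock: 6.97
tcp_pos: [513.7, 24.5, 317.5]
ee_rot: [0.708, -0.706, 0.001, -0.001]
force: [3.2, -0.1, 5.1]
grip_width: 0.004
```

```bash
cat > f.py <<'E'
from h import *
F=[]
for i in range(4):
    p=get_image('scene');s=env.read_state();F.append(s['force'])
    L=landmark_of(p,'wing_tip')[:1]; 
    if L:
        w=L[0]['position'];print(np.round(w,1),'q',round(-np.arctan2(w[2]-100,550.5-w[0]),3))
F=np.mean(F,0);print(np.round(F,2),s['tcp_pos'].round(1))
zt=s['tcp_pos'][2]-199-100;x=-np.sqrt(1600-(zt-8)**2)
print('Teq35',(zt*F[0]-x*F[2])/35, 'q geom',-np.arcsin((zt-8)/40))
E
python3 f.py
```

```text
[508.7  24.6 109.1] q -0.214
[509.1  21.7 114.1] q -0.328
[510.5  23.8 109.3] q -0.228
[ 4.13 -0.47  4.72] [513.5  24.5 317.3]
Teq35 7.366508262099517 q geom -0.259344443254207
```

Request:
{"api": "servo_tool", "payload": {
  "deltas": [
    [[0,0,0,0,0,-0.1,1],[0,0,0,0,0,-0.1,1],[0,0,0,0,0,0,1],[0,0,0,0,0,0,1],[0,0,0,0,0,0,1]]
  ]
}}

```text
clock: 7.78
tcp_pos: [513.1, 24.5, 314.9]
ee_rot: [0.708, -0.706, -0.001, 0.001]
force: [-0.0, -1.2, 6.7]
grip_width: 0.007
```

```bash
python3 f.py
```

```text
[509.8  20.8 109. ] q -0.218
[ 689.8 -262.5    2.5] q 2.531
[509.7  20.8 110.7] q -0.256
[-0.07 -0.5   5.96] [513.1  24.6 314.9]
Teq35 6.650563459349236 q geom -0.1987297266923917
```

Request:
{"api": "servo_tool", "payload": {
  "deltas": [
    [[0,0,0,-0.03,0,-0.13,1],[0,0,0,-0.03,0,-0.13,1],[0,0,0,0,0,0,1],[0,0,0,0,0,0,1],[0,0,0,0,0,0,1]]
  ]
}}

```text
clock: 8.6
tcp_pos: [512.4, 24.5, 312.1]
ee_rot: [0.708, -0.706, -0.001, 0.001]
force: [-1.4, -0.9, 5.6]
grip_width: 0.004
```

```bash
python3 f.py
```

```text
[508.2  21.9 106.9] q -0.162
[508.   22.3 107.1] q -0.166
[510.1  22.3 105.3] q -0.13
[509.9  20.9 105.2] q -0.127
[-1.77 -0.54  5.31] [512.4  24.5 312.1]
Teq35 5.352896165526103 q geom -0.12854132132800103
```

Request:
{"api": "servo_tool", "payload": {
  "deltas": [
    [[0,0,0,-0.1,0,-0.1,1],[0,0,0,0,0,-0.1,1],[0,0,0,0,0,0,1],[0,0,0,0,0,0,1],[0,0,0,0,0,0,1]]
  ]
}}

```text
clock: 9.42
tcp_pos: [511.7, 24.5, 310.8]
ee_rot: [0.708, -0.706, -0.0, 0.0]
force: [0.4, -0.3, 10.1]
grip_width: 0.004
```

```bash
python3 f.py
```

```text
[508.4  21.5 105.1] q -0.121
[506.2  22.5 102.5] q -0.056
[511.2  23.3 101.4] q -0.036
[509.1  21.3 103.4] q -0.082
[-0.79 -0.47  9.57] [511.6  24.5 310.8]
Teq35 10.619683546178146 q geom -0.09486236113301778
```

The required push is now about 10–11 N at 35 mm, roughly 0.23 rad past contact, so the nut is snug. I'll lift off and go to the lever's -x side.

Request:
{"api": "servo_tool", "payload": {
  "deltas": [
    [[0,0,0,0,0,0.5,1],[0,0,0,0,0,2.5,1],[0,0,0,0,0,3,1],[0,0,0,0,0,2,1],[0,0,-4.6,0,-3.05,0,1],[0,0,-4.6,0,-3.05,0,1],[0,0,-4.6,0,-3.05,0,1],[0,0,-4.6,0,-3.05,0,1],[0,0,0,0,-3.05,0,1],[0,0,0,0,0,0,1],[0,0,0,0,0,0,1]]
  ]
}}

```text
clock: 10.73
tcp_pos: [511.5, -129.0, 389.7]
ee_rot: [-0.585, 0.811, 0.001, -0.001]
force: [0.1, 1.0, -0.7]
grip_width: 0.007
```

```bash
python3 - <<'E'
from h import *
s=env.read_state();print({k:np.round(s[k],3) for k in ['clock','joint_pos','tcp_pos','ee_rot','force','grip_width']})
for n in ['scene','top','wrist']:
    p=get_image(n)
    for t in ['nut_center','wing_tip','lever_pivot','lever_tip']:
        print(n,t,[(np.round(x['position'],1),round(x['confidence'],2)) for x in landmark_of(p,t)[:1]])
    if n=='scene':
        x,y=proj(p,[[550,-60,100]])[0].astype(int);B=cv2.resize(p['img'][max(0,y-70):y+70,max(0,x-70):x+70],(384,384))
o=cv2.resize(np.hstack([p['img'],B]),None,fx=.85,fy=.85);cv2.imwrite('pics/d.png',o[:,:,::-1])
E
```

```text
{'clock': np.float64(10.733), 'joint_pos': array([-0.316,  0.263,  1.604,  0.   ,  1.277,  1.575]), 'tcp_pos': array([ 511.46 , -128.964,  389.662]), 'ee_rot': array([-0.585,  0.811,  0.001, -0.001]), 'force': array([ 0.062,  1.012, -0.685]), 'grip_width': np.float64(0.007)}
scene nut_center [(array([549.3,  26.4, 103.9]), 0.84)]
scene wing_tip []
scene lever_pivot [(array([551.5, -67.4,  96.5]), 0.86)]
scene lever_tip [(array([ 525.5, -152.5,   98.9]), 0.74)]
top nut_center [(array([544.8,  28.8, 100.5]), 0.88)]
top wing_tip [(array([507.9,  27.1, 107.7]), 0.96)]
top lever_pivot [(array([551.9, -68.4,  95.3]), 0.79)]
top lever_tip []
wrist nut_center [(array([546. ,  24.8, 104.2]), 0.67)]
wrist wing_tip [(array([551.9, -28.3,   1.4]), 0.71)]
wrist lever_pivot []
wrist lever_tip [(array([ 523.7, -153. ,  100. ]), 0.67)]
```

View pics/d.png

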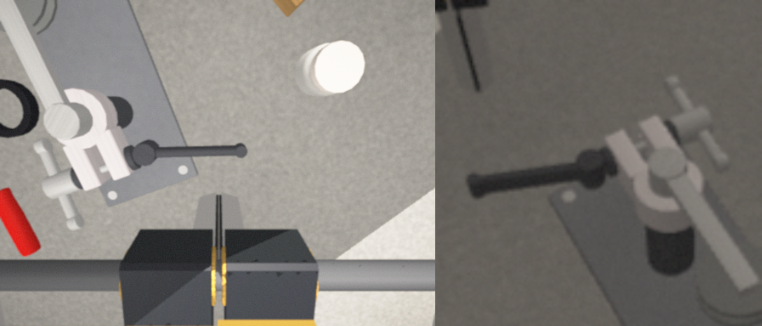

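The wrist view shows the lever level at (240,151), parallel to the jaw axis, with the fingertip at (218,195) on its near (-x) side and the path clear. I'll go down beside it, then push gently.

Request:
{"api": "servo_tool", "payload": {
  "deltas": [
    [[0,0,0,0,0,-3,1],[0,0,0,0,0,-3,1],[0,0,0,0,0,-3,1],[0,0,0,0,0,-1.5,1],[0,0,0,0,0,0,1],[0,0,0,0.5,-0.15,0,1],[0,0,0,0,0,0,1],[0,0,0,0,0,0,1]]
  ]
}}

```text
clock: 12.15
tcp_pos: [517.3, -129.6, 287.0]
ee_rot: [-0.586, 0.81, -0.001, 0.001]
force: [0.4, -0.6, 0.5]
grip_width: 0.006
```

```bash
python3 - <<'E'
from h import *
P=np.array([551.8,-67.5]);s=env.read_state();c=s['tcp_pos'][:2]
print('clock',s['clock'],c)
# finger-centre path: r=70 along lever, offset 12 clockwise side
def fc(q,r=70,o=12):
    t=q-1.9+.02;u=np.array([np.cos(t),np.sin(t)]);n=np.array([-u[1],u[0]]);return P+r*u-o*n
prev=None
for q in np.arange(0,1.95,.1):
    f=fc(q);print(round(q,2),f.round(1),'step cm',None if prev is None else ((f-prev)/10).round(2));prev=f
E
```

```text
clock 12.15 [ 517.33989546 -129.62629725]
0.0 [ 519.1 -130.5] step cm None
0.1 [ 525.5 -133.5] step cm [ 0.65 -0.3 ]
0.2 [ 532.2 -135.8] step cm [ 0.67 -0.23]
0.3 [ 539.2 -137.4] step cm [ 0.69 -0.16]
0.4 [ 546.2 -138.3] step cm [ 0.7  -0.09]
0.5 [ 553.3 -138.5] step cm [ 0.71 -0.02]
0.6 [ 560.4 -138. ] step cm [0.71 0.05]
0.7 [ 567.4 -136.8] step cm [0.7  0.12]
0.8 [ 574.2 -134.9] step cm [0.68 0.19]
0.9 [ 580.8 -132.3] step cm [0.66 0.26]
1.0 [ 587.2 -129.1] step cm [0.63 0.32]
1.1 [ 593.1 -125.3] step cm [0.6  0.38]
1.2 [ 598.7 -120.8] step cm [0.56 0.44]
1.3 [ 603.8 -115.9] step cm [0.51 0.49]
1.4 [ 608.3 -110.5] step cm [0.46 0.54]
1.5 [ 612.4 -104.6] step cm [0.4  0.59]
1.6 [615.8 -98.4] step cm [0.34 0.62]
1.7 [618.5 -91.8] step cm [0.28 0.65]
1.8 [620.6 -85.1] step cm [0.21 0.68]
1.9 [622.  -78.1] step cm [0.14 0.7 ]
```

Request:
{"api": "servo_tool", "payload": {
  "deltas": [
    [[0,0,2.9,0.35,-0.15,0,1],[0,0,2.9,0.4,-0.17,0,1],[0,0,2.9,0.37,-0.15,0,1],[0,0,2.8,0.37,-0.15,0,1]]
  ]
}}

```text
clock: 12.48
tcp_pos: [531.8, -135.5, 286.7]
ee_rot: [-0.665, 0.746, 0.0, 0.0]
force: [-6.3, 5.8, 4.1]
grip_width: 0.004
```

Request:
{"api": "servo_tool", "payload": {
  "deltas": [
    [[0,0,2.9,0.35,-0.08,0,1],[0,0,2.9,0.35,-0.08,0,1],[0,0,2.9,0.35,-0.05,0,1],[0,0,2.8,0.35,-0.04,0,1]]
  ]
}}

```text
clock: 12.82
tcp_pos: [545.5, -138.1, 286.7]
ee_rot: [0.737, -0.676, -0.0, 0.0]
force: [-9.3, 2.7, 5.8]
grip_width: 0.001
```

Request:
{"api": "servo_tool", "payload": {
  "deltas": [
    [[0,0,2.9,0.35,-0.01,0,1],[0,0,2.9,0.35,-0.01,0,1],[0,0,0,0,0,0,1],[0,0,0,0,0,0,1]]
  ]
}}

```text
clock: 13.15
tcp_pos: [552.5, -138.3, 286.7]
ee_rot: [0.769, -0.639, -0.0, 0.0]
force: [-9.5, 1.0, 5.0]
grip_width: 0.006
```

```bash
python3 - <<'E'
from h import *
for n in ['top','scene','wrist']:
    p=get_image(n);s=env.read_state();print(s['force'].round(1),s['tcp_pos'].round(1))
    for t in ['nut_center','wing_tip','lever_tip']:
        print(n,t,[(np.round(x['position'],1),round(x['confidence'],2)) for x in landmark_of(p,t)[:1]])
    if n=='scene':
        x,y=proj(p,[[550,-60,100]])[0].astype(int);B=cv2.resize(p['img'][max(0,y-70):y+70,max(0,x-70):x+70],(384,384))
o=cv2.resize(np.hstack([p['img'],B]),None,fx=.85,fy=.85);cv2.imwrite('pics/e.png',o[:,:,::-1])
E
```

```text
[-9.5  1.7  5. ] [ 552.4 -138.3  286.7]
top nut_center [(array([547. ,  25. ,  99.8]), 0.66)]
top wing_tip [(array([506.1,  28.2, 107.1]), 0.61)]
top lever_tip []
[-7.7  1.7  3.9] [ 552.4 -138.3  286.7]
scene nut_center [(array([550.6,  24.8, 100.3]), 0.93)]
scene wing_tip [(array([509.3,  23.8, 109.4]), 0.7)]
scene lever_tip [(array([ 572.8, -156.8,   98. ]), 0.58)]
[-8.   1.1  4.7] [ 552.4 -138.3  286.7]
wrist nut_center []
wrist wing_tip []
wrist lever_tip [(array([ 571. , -155.7,  100.1]), 0.97)]
```

View pics/e.png

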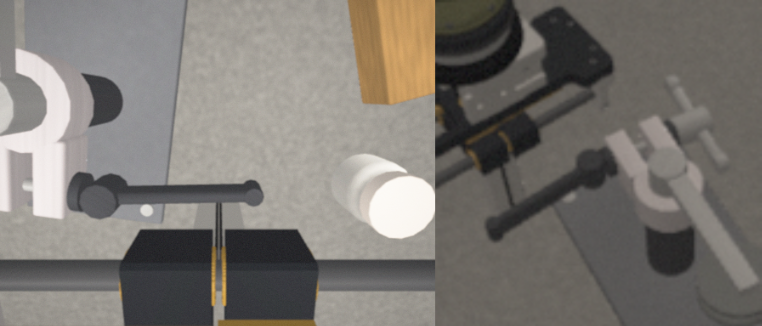

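Lever at about 0.53 rad with a push of about 8.5 N, as a snug nut should give. The finger is on the bar at (217,205) and the jar is clear. I'll continue.

Request:
{"api": "servo_tool", "payload": {
  "deltas": [
    [[0,0,2.9,0.36,0.02,0,1],[0,0,2.8,0.36,0.03,0,1],[0,0,2.9,0.35,0.05,0,1],[0,0,2.8,0.35,0.07,0,1],[0,0,0,0,0,0,1]]
  ]
}}

```text
clock: 14.17
tcp_pos: [566.8, -136.7, 286.7]
ee_rot: [0.83, -0.558, -0.001, 0.0]
force: [-10.5, -0.8, 6.4]
grip_width: 0.005
```

Request:
{"api": "servo_tool", "payload": {
  "deltas": [
    [[0,0,2.9,0.34,0.09,0,1],[0,0,2.8,0.34,0.1,0,1],[0,0,2.9,0.33,0.12,0,1],[0,0,2.8,0.33,0.14,0,1],[0,0,0,0,0,0,1]]
  ]
}}

```text
clock: 14.58
tcp_pos: [580.1, -132.3, 286.7]
ee_rot: [0.881, -0.473, -0.001, 0.001]
force: [-11.1, -1.3, 5.6]
grip_width: 0.003
```

Request:
{"api": "servo_tool", "payload": {
  "deltas": [
    [[0,0,2.9,0.32,0.15,0,1],[0,0,2.8,0.31,0.17,0,1],[0,0,2.9,0.3,0.18,0,1],[0,0,2.8,0.3,0.2,0,1],[0,0,0,0,0,0,1]]
  ]
}}

```text
clock: 15.0
tcp_pos: [592.4, -125.3, 286.7]
ee_rot: [0.924, -0.383, -0.001, 0.001]
force: [-9.5, -2.6, 3.5]
grip_width: 0.004
```

Request:
{"api": "servo_tool", "payload": {
  "deltas": [
    [[0,0,2.9,0.29,0.22,0,1],[0,0,2.8,0.28,0.23,0,1],[0,0,2.9,0.26,0.24,0,1],[0,0,2.8,0.25,0.25,0,1],[0,0,0,0,0,0,1]]
  ]
}}

```text
clock: 15.42
tcp_pos: [603.2, -115.9, 286.7]
ee_rot: [0.957, -0.289, -0.0, 0.001]
force: [-8.6, -2.8, 3.3]
grip_width: 0.005
```

Request:
{"api": "servo_tool", "payload": {
  "deltas": [
    [[0,0,2.9,0.24,0.27,0,1],[0,0,2.8,0.22,0.27,0,1],[0,0,2.9,0.2,0.3,0,1],[0,0,2.8,0.2,0.29,0,1],[0,0,0,0,0,0,1]]
  ]
}}

```text
clock: 15.83
tcp_pos: [612.0, -104.5, 286.7]
ee_rot: [0.981, -0.193, -0.0, 0.001]
force: [-4.3, -3.5, 1.1]
grip_width: 0.006
```

Request:
{"api": "servo_tool", "payload": {
  "deltas": [
    [[0,0,2.9,0.18,0.31,0,1],[0,0,2.8,0.16,0.31,0,1],[0,0,2.9,0.14,0.32,0,1],[0,0,2.8,0.14,0.33,0,1],[0,0,0,0,0,0,1]]
  ]
}}

```text
clock: 16.25
tcp_pos: [618.3, -91.6, 286.6]
ee_rot: [0.996, -0.095, 0.0, 0.0]
force: [-1.2, 0.4, 1.2]
grip_width: 0.008
```

Request:
{"api": "servo_tool", "payload": {
  "deltas": [
    [[0,0,2.9,0.11,0.34,0,1],[0,0,2.8,0.1,0.34,0,1],[0,0,2.9,0.07,0.34,0,1],[0,0,0,0,0,0,1]]
  ]
}}

```text
clock: 16.58
tcp_pos: [621.2, -81.2, 286.4]
ee_rot: [1.0, -0.021, 0.001, -0.0]
force: [-0.2, 0.6, 0.5]
grip_width: 0.006
```

Request:
{"api": "servo_tool", "payload": {
  "deltas": [
    [[0,0,1.4,0.02,0.2,0,1],[0,0,1.4,0.02,0.15,0,1],[0,0,0,0,0,0,1]]
  ]
}}

```text
clock: 16.83
tcp_pos: [621.5, -78.6, 286.2]
ee_rot: [1.0, 0.004, 0.001, 0.001]
force: [0.0, -5.3, 1.8]
grip_width: 0.004
```

```bash
python3 - <<'E'
from h import *
for n in ['scene','wrist']:
    p=get_image(n);s=env.read_state();print(s['force'].round(1),s['tcp_pos'].round(1))
    for t in ['lever_pivot','lever_tip','wing_tip']:
        print(n,t,[(np.round(x['position'],1),round(x['confidence'],2)) for x in landmark_of(p,t)[:1]])
E
```

```text
[ 0.1 -4.4  2.1] [621.5 -78.7 286.2]
scene lever_pivot [(array([ 568.4, -272.3,   -4.1]), 0.19)]
scene lever_tip []
scene wing_tip [(array([510. ,  20.9, 109.4]), 0.73)]
[ 0.4 -4.4  1.8] [621.5 -78.7 286.1]
wrist lever_pivot [(array([552.3, -68.9,  99.7]), 0.94)]
wrist lever_tip [(array([640.8, -62.9, 100.6]), 0.7)]
wrist wing_tip []
```

The lever sits on its stop with 5 N against it. I'll back off along -y, lift and check.

Request:
{"api": "servo_tool", "payload": {
  "deltas": [
    [[0,0,0,0,-0.5,0,1],[0,0,0,0,-1.5,0,1],[0,0,0,0,-2,0,1],[0,0,0,0,0,3,1],[0,0,0,0,0,4,1],[0,0,0,-2,-3,4,1],[0,0,0,-3.5,-3.5,0,1],[0,0,0,-3.5,-3.5,0,1],[0,0,0,-3.5,-3.5,0,1],[0,0,0,-3.5,-3.5,0,1],[0,0,0,-3.5,-3.5,0,1],[0,0,0,0,0,0,1],[0,0,0,0,0,0,1]]
  ]
}}

```text
clock: 18.32
tcp_pos: [457.1, -290.6, 386.8]
ee_rot: [1.0, 0.001, 0.0, 0.0]
force: [1.0, 0.4, -0.0]
grip_width: 0.002
```

```bash
python3 - <<'E'
from h import *
s=env.read_state();print(s['clock'],s['force'].round(1),s['tcp_pos'].round(1))
ims=[]
for n in ['scene','top']:
    p=get_image(n)
    for t in ['nut_center','wing_tip','lever_pivot','lever_tip','screwdriver','carton','tape','jar']:
        print(n,t,[(np.round(x['position'],1),round(x['confidence'],2)) for x in landmark_of(p,t)[:1]])
    x,y=proj(p,[[580,-30,100]])[0].astype(int);ims.append(cv2.resize(p['img'][max(0,y-75):y+75,max(0,x-75):x+75],(390,390)))
cv2.imwrite('pics/f.png',np.hstack(ims)[:,:,::-1])
E
```

```text
18.3167 [ 1.   0.4 -0. ] [ 457.1 -290.6  386.8]
scene nut_center [(array([550.6,  25.2, 104.4]), 0.59)]
scene wing_tip [(array([511.3,  21.4, 109.8]), 0.67)]
scene lever_pivot [(array([551.2, -67.5,  97.1]), 0.63)]
scene lever_tip [(array([643.9, -65.2,  99.3]), 0.67)]
scene screwdriver [(array([559.5, 163.1,   2.1]), 0.82)]
scene carton [(array([ 692.2, -260.1,    1.4]), 0.96)]
scene tape [(array([641.8, 101.4,   3. ]), 0.93)]
scene jar [(array([ 566.2, -273.8,   -1.4]), 0.86)]
top nut_center [(array([545.6,  25.7,  98.7]), 0.94)]
top wing_tip [(array([509.9,  27.7, 113.3]), 0.58)]
top lever_pivot [(array([551.4, -66.8,  95.5]), 0.58)]
top lever_tip [(array([642. , -65.2, 100.9]), 0.6)]
top screwdriver [(array([555.5, 158.3,  -2.5]), 0.71)]
top carton [(array([ 694.8, -263.3,    0.8]), 0.6)]
top tape [(array([ 6.466e+02,  1.085e+02, -1.000e-01]), 0.57)]
top jar [(array([ 563.6, -273. ,   -1.3]), 0.58)]
```

View pics/f.png

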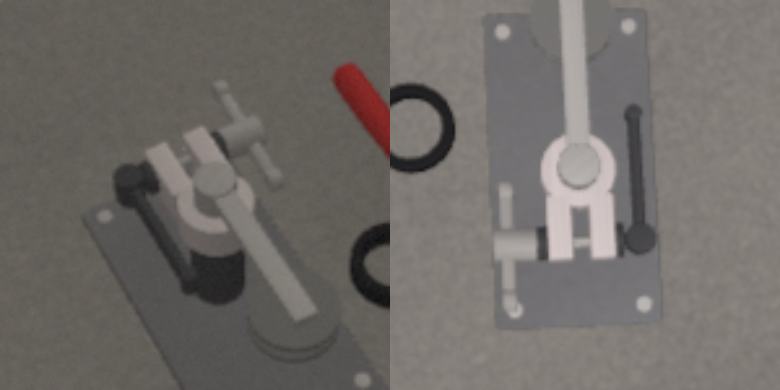

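Lever lies along +x beside the collar, from (640,238) to (633,112) in the top view. The nut stayed where it was left and the bystanders haven't moved. Handing in.

```bash
python3 -c "
from station import env
print(env.hand_in(), env.read_state()['clock'])"
```

```text
the job is handed in; nothing more can be done
the job is handed in; nothing more can be done
```

The wing nut is snug, the lever is fully home and has stayed shut, and I handed the job in at about 18–19 s with the arm clear of everything.

- **Nut:** I pressed the near wing down with the shut fingertips until it took about 10.6 N at 35 mm radius. That is roughly 0.23 rad past where it met the clamp. The force readings on the way did not rise evenly (2.9, 7.4, 6.7, 5.4, 10.6 N), probably because of friction at the fingertip and in the thread.
- **Lever:** It resisted at once, peaked at about 11 N near 0.9 rad, faded to almost nothing by 1.7 rad, and met its stop with about 5 N.
- **Last checks:** After I backed off, the pictures and landmarks show the lever along the stand's +x and staying there. The screwdriver, carton, tape and jar are where they were, to within the landmark accuracy.
- **Disagreement:** The nut angle read from the pictures (about -0.25 rad, with several mm of scatter) is lower than the -0.10 rad worked out from the fingertip height. Some of that may be a little springback. The clamp load itself can't be measured directly; the lever's push force fits the range given for a snug nut.

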